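# Roll a tube onto the layout line

## Robot

A 6-joint arm with a two-finger parallel gripper is mounted at the origin on the work surface. World frame = base frame: x ahead of the robot, y to its left, z up, the work surface at z = 0. Lengths are in m, angles in rad, forces in N, time in s.
With the tool pointing down it reaches from about 0.375 to 0.9 m from the base axis. Payload 3.1 kg.
Tool frame: the origin (TCP) lies at the very end of the fingers, on their centre line; the grasp point (between the pads) lies manip.grasp_offset behind it (manip.grasp_offset is the distance from the TCP to the grasp point, in m); z points along the fingers, x is the direction in which the jaws open and shut, and the axes are right-handed (so a half turn about z gives the same grasp; the last joint's range is limited). The gripper opens to 87 mm and grips with 3 to 60 N. Pads are 19 mm wide; open, the fingers measure 117 mm over their backs; the gripper's body (75 mm by 190 mm) begins 51 mm behind the grasp point.
Start: joints at [1.028, 0.527, 1.433, -0, 1.181, -0.178], TCP at [0.223, 0.584, 0.223] pointing down, gripper open.
Joint ranges: [-3.08, 3.08], [-0.75, 2.2], [0.22, 2.44], [-1.43, 4.57], [0, 2.65], [-2.85, 2.85]. Speed limits (rad/s): [2.79, 2.79, 3.14, 3.14, 3.14, 3.14].

## Interface

Orientations are given as a unit quaternion [x, y, z, w].
In Python, from cell import manip gives the robot as it stands.
- The arm moves only by the tool carry_out, never from a script. Its argument "plan" is a list of rows, each an object with "angular": the turn, a rotation vector about the tool's x, y, z in degrees, a list of three; "offset": the shift along the tool's x, y, z in mm, a list of three; "grip": the finger opening in mm, from 0 to 87. In form: [{"angular": [rx, ry, rz], "offset": [tx, ty, tz], "grip": grip}, ...]. A call has 1 to 10 rows; each row shifts and turns the commanded pose from where the row before left it, along the tool's axes as they then stand; what a row does not reach is not made up. A row lasts 1/10 s, in which the tool goes at most 50 mm and 8.59 degrees, less where a joint would pass 70% of its speed; a pose out of reach is approached as far as the arm can. A call with a gripper value outside its range is refused whole. The fingers move at their own pace and stop on an object; the grip force is fixed at half the most. Time passes only in rows, so rows that do not move let the fingers close. It gives the time, the measured TCP pose, the force and the opening at its end, in the units of the state.
- manip.state(): the state, without advancing time (a new reading comes with each control period).
- manip.get_image(name): name is "side" or "top" or "wrist"; returns (picture, depth): 384x512x3 uint8, red, green, blue; 384x512 float32, m along the optical axis (not along the pixel's ray), 0 where there is no reading.
- manip.get_calibration(name): a dict with "mtx" (3x3 intrinsics, pixels), "k1" (the pictures are not rectified: a ray, as slopes to the right and down, at radius r is drawn at 1 + k1 r^2 times it, then the intrinsics apply), "rvec" (rotation vector, rad) and "tvec" (3), from world to camera coordinates, as OpenCV has them. Camera axes: x right, y down, z forward; pixel columns grow to the right and rows downward; lengths in m; the calibration is good to about 2 mm. A picture is of the moment at which its call begins: read the wrist's pose just before it. get_calibration takes no time and is no camera call; for the wrist camera it gives the pose at the moment of the call.
- manip.hand_in(): hands the job in, once; it reports no verdict.
The state is a dict: "time_s": time; "qpos": joint angles; "dq": joint speeds; "tau": joint torques, N m; "position": TCP position; "eef_rot": TCP orientation; "ft_force": force on the tool from outside, world axes, zero at the start; "ft_torque": the same for the moment, N m; "gripper_width": finger opening in m.
Only numpy, scipy, OpenCV 4.12 (cv2) and the standard library are available. Lean on these libraries where they do the work, as an engineer would, in place of code of your own. Each camera call takes 0.05 s, during which the arm holds its last target.

## Task

Bring the loose orange-banded tube into line with the clamped green-banded one for tacking: press a fingertip lightly on top of it and push sideways so that it rolls straight across the blue plate, in as many strokes as you need, until it rests centred along the white line. Let it roll rather than slide, do not grasp, lift or squeeze it or shift it along the line, and leave everything else where it is.

Things in the scene. Friction and masses are not known exactly. Their poses are not given: they have to be found in the camera images.
- line_mid (a point): middle of the white line (4 mm wide, 270 long) on the blue plate (fixed, 270 in x by 280 in y by 8 thick); lies on the plate's top face, 8 above the table; y axis along the line, x across it, z up. A like tube with green bands is fixed on the line, its middle 72 to +y, under a clamp 100 wide in x and 67 above the table. The orange tube belongs on the -y half
- tube: loose stainless tube on the plate, orange bands and plugs, diameter 50.8 mm, length 100, 0.25 kg. Origin: its middle, on the axis (33.4 above the table). y axis along the tube, z up at the start. Starts parallel to the line (2 deg), 45 to 80 to either side of it, 60 to 72 to -y. Pushed on top it rolls half as far as the finger moves; let go, it stops at once. Pushed at its side by rubbery fingers it jams or slides
- bung: loose brass bung, 28 mm wide, 18 high, on the plate, 100 to 110 to +x of line_mid and 80 to 90 to +y; origin under its centre; leave alone
- tab: loose steel tab, 36 by 45 by 6 mm, flat on the plate across the line from the loose tube, 55 to 80 from the line; origin under its centre; leave alone
- cone_a: steel cone reducer, 68 mm wide, 100 high, upright on the table to the left; origin under its centre; leave alone
- cone_b: a second such cone, nearer the robot; leave alone
- brush: brush lying on the table to the right; leave alone
- wrench: wrench lying on the table to the left; leave alone
- tin: white jar with green cap, 64 mm wide, 70 high, on the table to the right; origin under its centre; leave alone
Things that resemble listed ones, but are neither listed nor needed, are in the scene too. Leave any brown or purple look-alike of the tube alone.

How it is judged:
At the end, for the whole second after the job is handed in: The orange-banded tube lies still on the plate, its middle within 6 mm of the white line, its axis within 0.1 rad of it, 45 to 90 mm along it from the line's middle; it has rolled there, not slid (its z axis turned more than 1.1 rad from up) (x of tube in the frame of line_mid between -0.006 and 0.006 m and y of tube in the frame of line_mid between -0.09 and -0.045 m and angle between the y axis of tube and the y axis of line_mid, either way round below 0.1 rad and height (world z) of tube between 0.03 and 0.037 m and angle between tube's own z axis and vertical above 1.1 rad and linear speed of tube below 0.01 m/s and angular speed of tube below 0.3 rad/s); the robot touches nothing.
It fails at once if the tube is lifted or tipped up off the plate (middle more than 12 mm above its resting height) (height (world z) of tube above 0.0454 m).
It fails at once if the tube is pressed or squeezed hard by the fingers (over 40 N) (contact force between the fingers and tube above 40 N).
It fails at once if a bystander (bung, tab, cone, brush, wrench or tin) is moved more than 20 mm (distance of any of bung, tab, cone_a, cone_b, brush, wrench, tin from where it was at the start of the episode above 0.02 m).
It also fails if it takes over 51 s, if anything falls off the work surface, if the arm or the gripper's body presses on something with over 40 N, if the wrist force passes 120 N, or if a joint passes its speed limit or range.

## Working session

There is one attempt and no reset: what is moved stays moved. The work goes in short steps, Python scripts to look and compute and a tool call to move; the robot and the scene stay as the last step left them, time stands still between calls to the robot, and variables do not carry over. Pictures are saved under pics/ and viewed, and the job is handed in when it is done.

Besides the shell and the picture viewer there is one more tool, called after "Emit:" as a command line: name --argument value ..., lists and objects as JSON in quotes. carry_out: Moves the arm, as the interface text tells. Its arguments: {"type":"object","properties":{"plan":{"type":"array"}},"required":["plan"]}

```bash
ls; mkdir -p pics
python3 - <<'E'
from cell import manip
import cv2
print(manip.state(), manip.grasp_offset)
for n in ["top","side"]:
    im,d=manip.get_image(n)
    cv2.imwrite(f"pics/{n}0.png",im[:,:,::-1])
    c=manip.get_calibration(n);print(n,c)
E
```

```text
pics
{'time_s': 0.0, 'qpos': array([ 1.02752452e+00,  5.28435458e-01,  1.43386822e+00, -9.18661972e-06,
        1.18139928e+00, -1.78506079e-01]), 'dq': array([-0.00089046, -0.00108042,  0.00127373, -0.00187096,  0.00024428,
       -0.00020944]), 'tau': array([ 8.28648638e-06, -4.40029800e+01, -1.76588112e+01,  6.32748543e-02,
        5.80772536e-02, -1.58119556e-04]), 'position': array([0.22255954, 0.58326605, 0.22160134]), 'eef_rot': array([ 8.23627848e-01,  5.67129663e-01, -9.59749101e-04,  4.38460236e-04]), 'ft_force': array([0.36468316, 0.42356548, 0.18370923]), 'ft_torque': array([0.00611021, 0.00664744, 0.00815357]), 'gripper_width': 0.08684081272374677} 0.0187
top {'mtx': array([[364.71166794,   0.        , 261.13279997],
       [  0.        , 364.71166794, 186.39818578],
       [  0.        ,   0.        ,   1.        ]]), 'k1': 0.0028873371991094085, 'rvec': array([ 2.16577479, -2.16466889,  0.11920804]), 'tvec': array([0.0193749 , 0.57119657, 1.11431434])}
side {'mtx': array([[403.56412292,   0.        , 260.52099512],
       [  0.        , 403.56412292, 189.95803986],
       [  0.        ,   0.        ,   1.        ]]), 'k1': -0.03914864434177861, 'rvec': array([ 2.098986  , -0.77771943,  0.42280871]), 'tvec': array([-0.4128483 ,  0.27463228,  1.14301502])}
```

View pics/top0.png

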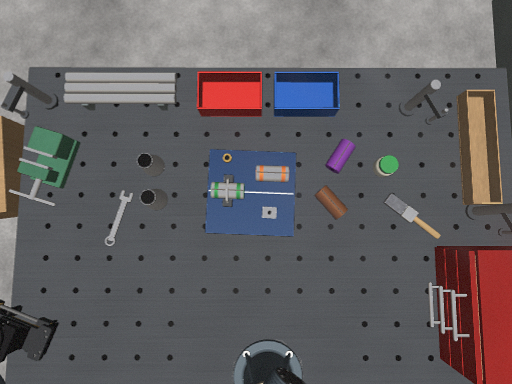

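View pics/side0.png

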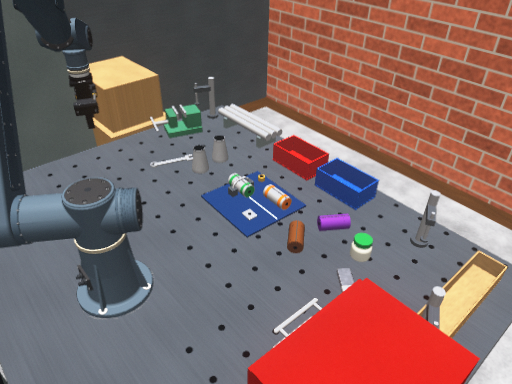

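The top view shows the orange tube at about (272,173), the white line from (244,191) to (293,193), the green tube at (227,190), the tab at (269,213) and the bung at (227,157). Next I'll measure these positions.

```bash
cat > h.py <<'E'
import numpy as np, cv2
from cell import manip
def world(cal,uv,z):
    K=cal["mtx"];R,_=cv2.Rodrigues(cal["rvec"]);t=cal["tvec"]
    p=(np.asarray(uv,float).reshape(-1,2)-[K[0,2],K[1,2]])/[K[0,0],K[1,1]]
    s=p.copy()
    for _ in range(10): s=p/(1+cal["k1"]*(s**2).sum(1,keepdims=True))
    d=np.c_[s,np.ones(len(s))]@R; c=-R.T@t
    return c+d*((z-c[2])/d[:,2])[:,None]
def proj(cal,P):
    R,_=cv2.Rodrigues(cal["rvec"]);q=np.asarray(P,float).reshape(-1,3)@R.T+cal["tvec"]
    s=q[:,:2]/q[:,2:];s=s*(1+cal["k1"]*(s**2).sum(1,keepdims=True))
    return s@cal["mtx"][:2,:2].T+cal["mtx"][:2,2]
E
python3 - <<'E'
from h import *
im=cv2.imread("pics/top0.png");cal=manip.get_calibration("top")
hsv=cv2.cvtColor(im,cv2.COLOR_BGR2HSV)
cv2.imwrite("pics/top0c.png",cv2.resize(im[140:245,195:305],None,fx=5,fy=5,interpolation=cv2.INTER_NEAREST))
# plate
m=((hsv[...,0]>100)&(hsv[...,0]<125)&(hsv[...,1]>120)).astype(np.uint8)
m[:, :195]=0;m[:140]=0;m[245:]=0;m[:,305:]=0
m=cv2.morphologyEx(m,cv2.MORPH_CLOSE,np.ones((3,3)))
cn=max(cv2.findContours(m,0,1)[0],key=cv2.contourArea)
hull=world(cal,cn[:,0],0.008)[:,:2]
r=cv2.minAreaRect((hull*1000).astype(np.float32));print("plate",r)
# white line: columns 246..292, rows 183-202 weighted centroid
pts=[]
g=im.astype(float)[...,2]
for u in range(248,291):
    col=g[184:202,u]; w=np.clip(col-np.median(col)-15,0,None)
    if w.sum()>0: pts.append((u,184+(w*np.arange(18)).sum()/w.sum()))
W=world(cal,pts,0.008);p=np.polyfit(W[:,1],W[:,0],1);print("line x=",p,np.std(np.polyval(p,W[:,1])-W[:,0]), "ang",np.degrees(np.arctan(p[0])))
om=(hsv[...,0]>3)&(hsv[...,0]<22)&(hsv[...,1]>110)&(hsv[...,2]>120);om[:150]=0;om[195:]=0;om[:,:245]=0;om[:,300:]=0
ys,xs=np.nonzero(om);print(xs.min(),xs.max(),ys.min(),ys.max(),len(xs))
W=world(cal,np.c_[xs,ys],0.050);print("tube",W.mean(0),W.min(0),W.max(0),cv2.minAreaRect((W[:,:2]*1000).astype(np.float32)))
E
```

```text
plate ((556.5425415039062, 54.30841064453125), (275.3507385253906, 267.97235107421875), 87.7049789428711)
line x= [0.0398963  0.55447185] 0.00023636070957940627 ang 2.2846780069722588
259 285 165 181 102
tube [ 0.61089576 -0.01544342  0.05      ] [ 0.58597193 -0.05443249  0.05      ] [0.63607829 0.02628593 0.05      ] ((610.927001953125, -14.405754089355469), (79.31208038330078, 47.396484375), 87.3962173461914)
```

View pics/top0c.png

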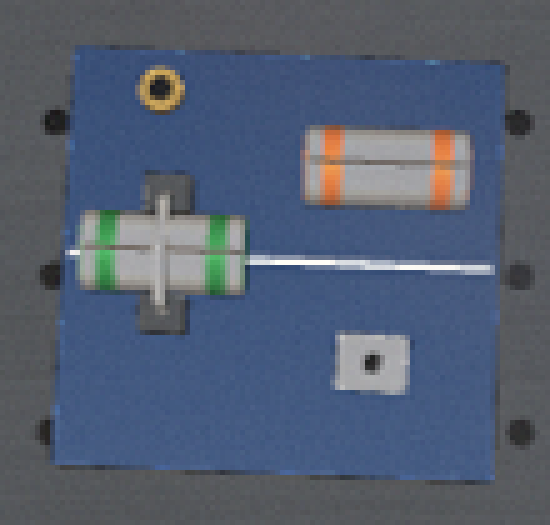

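Emit:
carry_out --plan '[{"angular": [0, 0, 0], "offset": [-20, 30, 0], "grip": 0}, {"angular": [0, 0, 0], "offset": [-25, 35, 0], "grip": 0}, {"angular": [0, 0, 0], "offset": [-25, 35, 0], "grip": 0}, {"angular": [0, 0, 0], "offset": [-25, 35, 0], "grip": 0}, {"angular": [0, 0, 0], "offset": [-25, 35, 0], "grip": 0}, {"angular": [0, 0, 0], "offset": [-25, 35, 0], "grip": 0}, {"angular": [0, 0, 0], "offset": [-25, 35, 0], "grip": 0}, {"angular": [0, 0, 0], "offset": [-25, 35, 0], "grip": 0}, {"angular": [0, 0, 0], "offset": [-25, 35, 0], "grip": 0}, {"angular": [0, 0, 0], "offset": [-25, 35, 0], "grip": 0}]'

```text
time_s: 1.1
position: [0.4583, 0.2303, 0.2223]
eef_rot: [0.824, 0.567, -0.0, -0.0]
ft_force: [0.4, 0.7, -1.0]
gripper_width: 0.0148
```

Emit:
carry_out --plan '[{"angular": [0, 0, 0], "offset": [-30, 40, 0], "grip": 0}, {"angular": [0, 0, 0], "offset": [-30, 40, 0], "grip": 0}, {"angular": [0, 0, 0], "offset": [-30, 40, 0], "grip": 0}, {"angular": [0, 0, 0], "offset": [-30, 40, 0], "grip": 0}, {"angular": [0, 0, 0], "offset": [-30, 40, 0], "grip": 0}, {"angular": [0, 0, -6], "offset": [0, 0, 0], "grip": 0}, {"angular": [0, 0, -6], "offset": [0, 0, 0], "grip": 0}, {"angular": [0, 0, -6], "offset": [0, 0, 30], "grip": 0}, {"angular": [0, 0, 0], "offset": [0, 0, 30], "grip": 0}, {"angular": [0, 0, 0], "offset": [0, 0, 20], "grip": 0}]'

```text
time_s: 2.1
position: [0.5898, 0.0205, 0.1404]
eef_rot: [0.725, 0.689, -0.001, -0.001]
ft_force: [-0.7, -0.3, -0.3]
gripper_width: 0.0008
```

Run:
```python
from h import *
from scipy.spatial.transform import Rotation as R
s=manip.state();print(s["time_s"],s["position"],s["ft_force"],s["gripper_width"]);print(R.from_quat(s["eef_rot"]).as_matrix())
im,d=manip.get_image("wrist");cv2.imwrite("pics/w1.png",im[:,:,::-1])
im,d=manip.get_image("top");cv2.imwrite("pics/top1.png",cv2.resize(im[140:245,195:305,::-1],None,fx=5,fy=5))
```

```text
2.1 [0.58979415 0.02048204 0.14035992] [-0.73656798 -0.31985436 -0.29358723] 0.0007840818390997325
[[ 5.08618122e-02  9.98700583e-01 -3.19706637e-03]
 [ 9.98705630e-01 -5.08603473e-02  5.37882890e-04]
 [ 3.74580051e-04 -3.22028588e-03 -9.99994745e-01]]
```

View pics/w1.png

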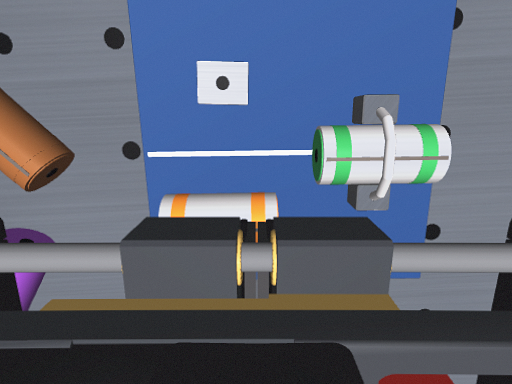

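View pics/top1.png

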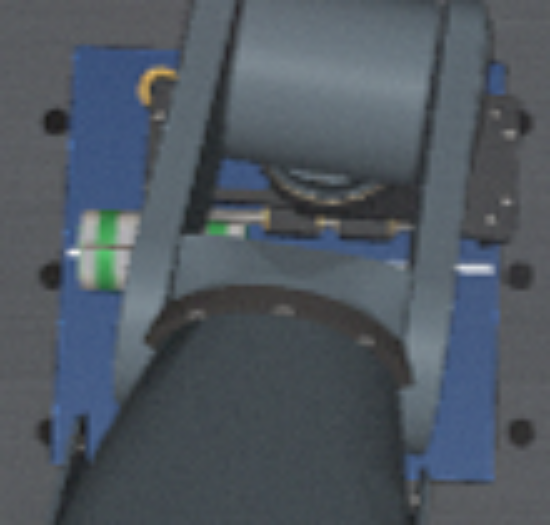

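The wrist view shows the line at (149,154)–(312,152) and the tube's top edge from (161,197) to (278,195). I'll cross-check these against the top-camera measurements.

Run:
```python
from h import *
c=manip.get_calibration("wrist")
print(world(c,[(149,154),(312,152.5)],.008))
# expected tube silhouette from top estimate
yl=np.array([.0399,.9992,0]);xl=np.array([.9992,-.0399,0])
M=np.array([.5566,.0543,.008])
T=np.array([.611,-.0144,.0334])
for s in(-50,50):
  th=np.radians(np.arange(0,360,10))
  P=T+yl*s/1000+.0254*(np.cos(th)[:,None]*xl+np.sin(th)[:,None]*np.array([0,0,1]))
  q=proj(c,P);print(s,q[q[:,1].argmin()])
  
print(proj(c,[M+yl*-.135,M+yl*.135]))
cs=manip.get_calibration("side");im,_=manip.get_image("side")
im=im[:,:,::-1].copy()
for q in proj(cs,[M+yl*-.135,M,T+yl*.05,T-yl*.05,T+[0,0,.0254]]): cv2.circle(im,tuple(int(round(v)) for v in q),1,(0,0,255),-1)
cv2.imwrite("pics/s1.png",cv2.resize(im[160:240,190:320],None,fx=5,fy=5,interpolation=0))
```

```text
[[ 0.55185966 -0.07908547  0.008     ]
 [ 0.55821978  0.07538079  0.008     ]]
-50 [163.27292373 191.29396613]
50 [273.49763308 190.12883241]
[[147.32059178 153.39647294]
 [432.92488558 150.20844633]]
```

View pics/s1.png

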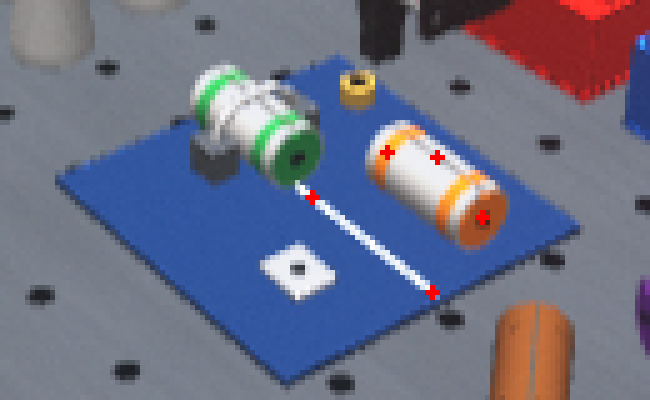

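Emit:
carry_out --plan '[{"angular": [0, 0, 0.6], "offset": [-34, 30, 0], "grip": 0}, {"angular": [0, 0, 0], "offset": [0, 0, 35], "grip": 0}, {"angular": [0, 0, 0], "offset": [0, 0, 30], "grip": 0}, {"angular": [0, 0, 0], "offset": [0, 0, 8], "grip": 0}, {"angular": [0, 0, 0], "offset": [0, 0, 0], "grip": 0}, {"angular": [0, 0, 0], "offset": [0, 0, 0], "grip": 0}]'

```text
time_s: 2.85
position: [0.6206, -0.0151, 0.0712]
eef_rot: [0.728, 0.685, 0.001, 0.001]
ft_force: [-0.1, 0.4, -0.9]
gripper_width: 0.0006
```

Run:
```python
from h import *
from scipy.spatial.transform import Rotation as R
s=manip.state();print(s["time_s"],s["position"],s["ft_force"]);print(R.from_quat(s["eef_rot"]).as_matrix())
im,d=manip.get_image("wrist");cv2.imwrite("pics/w2.png",im[:,:,::-1])
im,d=manip.get_image("side");cv2.imwrite("pics/s2.png",cv2.resize(im[120:240,190:320,::-1],None,fx=5,fy=5))
```

```text
2.85 [ 0.62064878 -0.0150648   0.07121931] [-0.09584491  0.40498113 -0.88354777]
[[ 6.06791470e-02  9.98153276e-01  2.84229338e-03]
 [ 9.98157232e-01 -6.06776775e-02 -6.00518072e-04]
 [-4.26945319e-04  2.87349462e-03 -9.99995780e-01]]
```

View pics/w2.png

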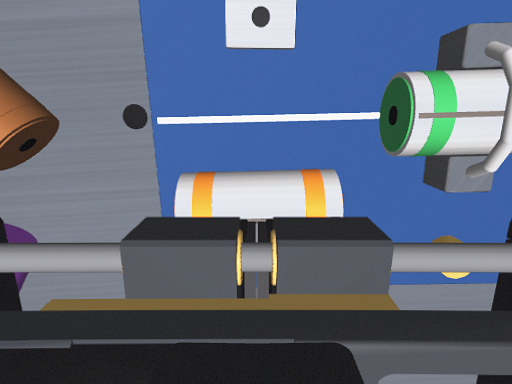

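View pics/s2.png

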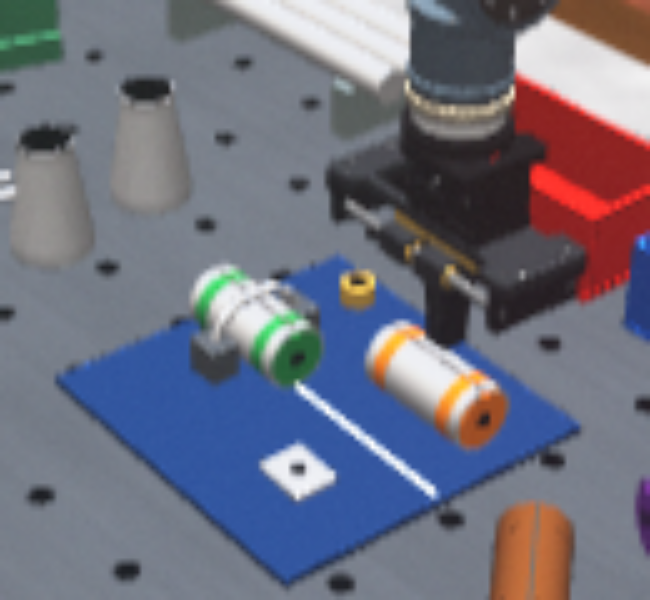

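Emit:
carry_out --plan '[{"angular": [0, 0, -1.2], "offset": [0, -3, 6], "grip": 0}, {"angular": [0, 0, 0], "offset": [0, 0, 4], "grip": 0}, {"angular": [0, 0, 0], "offset": [0, 0, 0], "grip": 0}, {"angular": [0, 0, 0], "offset": [0, 0, 0], "grip": 0}]'

```text
time_s: 3.35
position: [0.6163, -0.0148, 0.0595]
eef_rot: [0.721, 0.693, -0.0, -0.0]
ft_force: [1.5, 0.7, -1.1]
gripper_width: 0.0008
```

Emit:
carry_out --plan '[{"angular": [0, 0, 0], "offset": [0, 0, 1], "grip": 0}, {"angular": [0, 0, 0], "offset": [0, 0, 0], "grip": 0}]'

```text
time_s: 3.55
position: [0.6172, -0.015, 0.0591]
eef_rot: [0.721, 0.693, 0.001, 0.001]
ft_force: [-1.0, 0.0, 3.4]
gripper_width: 0.0007
```

Emit:
carry_out --plan '[{"angular": [0, 0, 0], "offset": [0, 0, 1], "grip": 0}, {"angular": [0, 0, 0], "offset": [0, 0, 0], "grip": 0}]'

```text
time_s: 3.75
position: [0.618, -0.015, 0.0591]
eef_rot: [0.721, 0.693, 0.001, 0.001]
ft_force: [-0.5, 1.5, 7.8]
gripper_width: 0.0003
```

Emit:
carry_out --plan '[{"angular": [0, 0, 0], "offset": [0, -2, 0], "grip": 0}, {"angular": [0, 0, 0], "offset": [0, -3, 0], "grip": 0}, {"angular": [0, 0, 0], "offset": [0, -3, 0], "grip": 0}, {"angular": [0, 0, 0], "offset": [0, -3, 0], "grip": 0}, {"angular": [0, 0, 0], "offset": [0, -3, 0], "grip": 0}]'

```text
time_s: 4.25
position: [0.604, -0.0145, 0.059]
eef_rot: [0.721, 0.693, 0.001, 0.002]
ft_force: [0.5, -0.1, 7.7]
gripper_width: 0.0003
```

Run:
```python
from h import *
s=manip.state();print(s["time_s"],s["position"],s["ft_force"])
im,d=manip.get_image("wrist");cv2.imwrite("pics/w3.png",im[:,:,::-1])
im,d=manip.get_image("side");cv2.imwrite("pics/s3.png",cv2.resize(im[120:240,190:320,::-1],None,fx=5,fy=5))
```

```text
4.25 [ 0.6039551  -0.01448908  0.05904335] [ 0.52687419 -0.1213845   7.66687118]
```

View pics/w3.png

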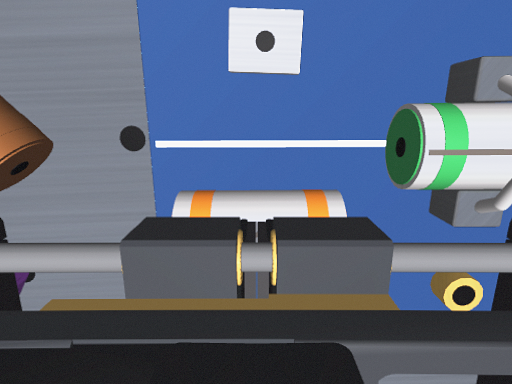

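View pics/s3.png

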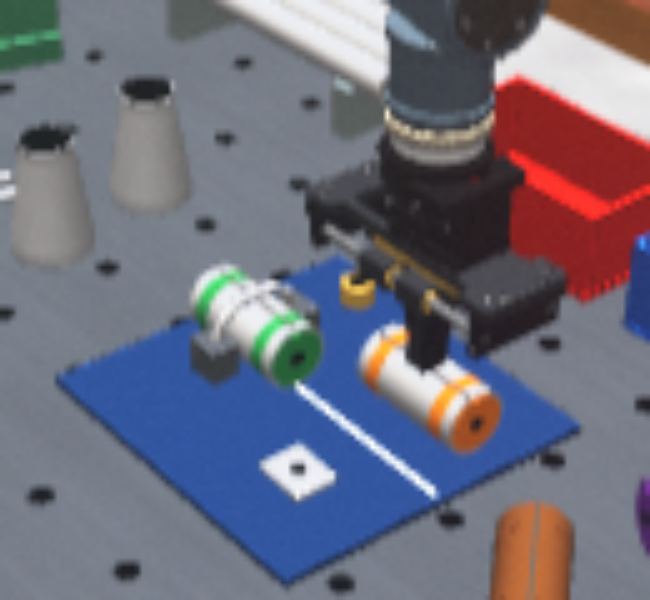

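Emit:
carry_out --plan '[{"angular": [0, 0, 0], "offset": [0, -3, 0], "grip": 0}, {"angular": [0, 0, 0], "offset": [0, -3, 0], "grip": 0}, {"angular": [0, 0, 0], "offset": [0, -3, 0], "grip": 0}, {"angular": [0, 0, 0], "offset": [0, 0, 0], "grip": 0}, {"angular": [0, 0, 0], "offset": [0, 0, -8], "grip": 0}, {"angular": [0, 0, 0], "offset": [0, 0, 0], "grip": 0}, {"angular": [0, 0, 0], "offset": [0, 12, 0], "grip": 0}, {"angular": [0, 0, 0], "offset": [0, 0, 4], "grip": 0}, {"angular": [0, 0, 0], "offset": [0, 0, 4], "grip": 0}, {"angular": [0, 0, 0], "offset": [0, 0, 0], "grip": 0}]'

```text
time_s: 5.35
position: [0.6069, -0.0147, 0.059]
eef_rot: [0.721, 0.693, 0.001, 0.002]
ft_force: [-0.3, 0.2, 10.1]
gripper_width: 0.0005
```

Emit:
carry_out --plan '[{"angular": [0, 0, 0], "offset": [0, -3, 0], "grip": 0}, {"angular": [0, 0, 0], "offset": [0, -3, 0], "grip": 0}, {"angular": [0, 0, 0], "offset": [0, -3, 0], "grip": 0}, {"angular": [0, 0, 0], "offset": [0, -3, 0], "grip": 0}, {"angular": [0, 0, 0], "offset": [0, -3, 0], "grip": 0}, {"angular": [0, 0, 0], "offset": [0, -3, 0], "grip": 0}, {"angular": [0, 0, 0], "offset": [0, -3, 0], "grip": 0}, {"angular": [0, 0, 0], "offset": [0, -3, 0], "grip": 0}, {"angular": [0, 0, 0], "offset": [0, 0, 0], "grip": 0}]'

```text
time_s: 6.25
position: [0.5819, -0.0138, 0.0589]
eef_rot: [0.721, 0.693, 0.001, 0.001]
ft_force: [0.2, -0.4, 8.8]
gripper_width: 0.0001
```

Emit:
carry_out --plan '[{"angular": [0, 0, 0], "offset": [0, 0, -8], "grip": 0}, {"angular": [0, 0, 0], "offset": [0, 0, 0], "grip": 0}, {"angular": [0, 0, 0], "offset": [0, 12, 0], "grip": 0}, {"angular": [0, 0, 0], "offset": [0, 0, 0], "grip": 0}]'

```text
time_s: 6.65
position: [0.5945, -0.0142, 0.0653]
eef_rot: [0.721, 0.693, 0.0, 0.001]
ft_force: [-0.4, -0.3, 0.8]
gripper_width: 0.0006
```

Run:
```python
from h import *
s=manip.state();print(s["time_s"],s["position"],s["ft_force"])
im,d=manip.get_image("side");im=im[:,:,::-1].copy();cs=manip.get_calibration("side")
yl=np.array([.0399,.9992,0]);xl=np.array([.9992,-.0399,0]);M=np.array([.5566,.0543,.0334])
x0=.033
for x,col in((.028,(0,0,255)),(.032,(255,0,255)),(.036,(0,255,0))):
  T=M+xl*x-yl*.0665
  for q in proj(cs,[T-yl*.05]): print(x,q)
cv2.imwrite("pics/s4.png",cv2.resize(im[150:230,220:320],None,fx=7,fy=7,interpolation=2))
im,d=manip.get_image("wrist");cv2.imwrite("pics/w4.png",im[:,:,::-1])
```

```text
6.65 [ 0.59447723 -0.01415014  0.06527259] [-0.4361369  -0.32967898  0.81157383]
0.028 [279.28778876 206.54400948]
0.032 [280.15422324 206.10571933]
0.036 [281.01808565 205.66871851]
```

View pics/s4.png

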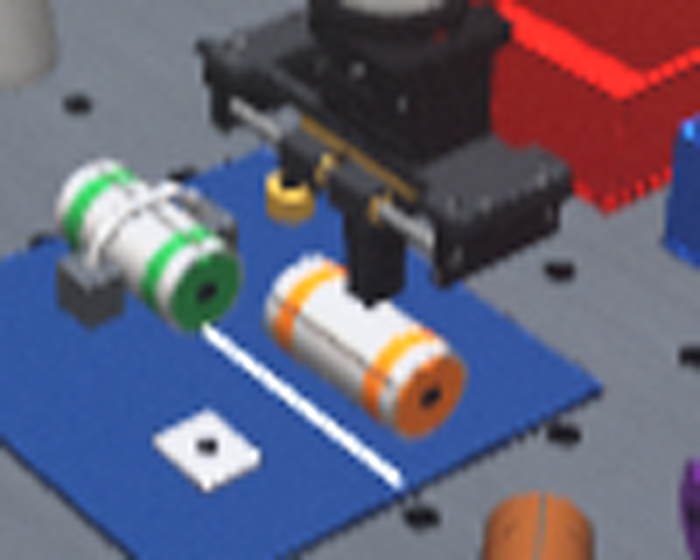

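View pics/w4.png

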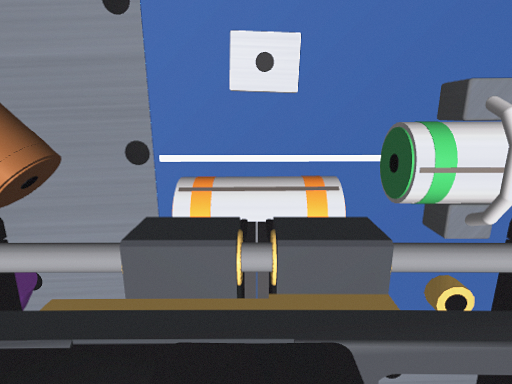

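Emit:
carry_out --plan '[{"angular": [0, 0, 0], "offset": [0, 1, 4], "grip": 0}, {"angular": [0, 0, 0], "offset": [0, 0, 4], "grip": 0}, {"angular": [0, 0, 0], "offset": [0, -2, 0], "grip": 0}, {"angular": [0, 0, 0], "offset": [0, -4, 0], "grip": 0}, {"angular": [0, 0, 0], "offset": [0, -4, 0], "grip": 0}, {"angular": [0, 0, 0], "offset": [0, -4, 0], "grip": 0}, {"angular": [0, 0, 0], "offset": [0, -4, 0], "grip": 0}, {"angular": [0, 0, 0], "offset": [0, -4, 0], "grip": 0}, {"angular": [0, 0, 0], "offset": [0, -2, 0], "grip": 0}, {"angular": [0, 0, 0], "offset": [0, 0, 0], "grip": 0}]'

```text
time_s: 7.75
position: [0.5714, -0.0132, 0.059]
eef_rot: [0.721, 0.693, 0.001, 0.001]
ft_force: [-0.3, 0.3, 8.5]
gripper_width: 0.0005
```

Emit:
carry_out --plan '[{"angular": [0, 0, 0], "offset": [0, 0, -8], "grip": 0}, {"angular": [0, 0, 0], "offset": [0, 0, 0], "grip": 0}, {"angular": [0, 0, 0], "offset": [0, 12, 0], "grip": 0}, {"angular": [0, 0, 0], "offset": [0, 0, 4], "grip": 0}, {"angular": [0, 0, 0], "offset": [0, 0, 4], "grip": 0}, {"angular": [0, 0, 0], "offset": [0, 0, 0], "grip": 0}]'

```text
time_s: 8.35
position: [0.5839, -0.0137, 0.059]
eef_rot: [0.721, 0.693, 0.001, 0.002]
ft_force: [0.5, 0.4, 11.3]
gripper_width: 0.0005
```

Emit:
carry_out --plan '[{"angular": [0, 0, 0], "offset": [0, -3, 0], "grip": 0}, {"angular": [0, 0, 0], "offset": [0, -3, 0], "grip": 0}, {"angular": [0, 0, 0], "offset": [0, -3, 0], "grip": 0}, {"angular": [0, 0, 0], "offset": [0, -3, 0], "grip": 0}, {"angular": [0, 0, 0], "offset": [0, -3, 0], "grip": 0}, {"angular": [0, 0, 0], "offset": [0, -3, 0], "grip": 0}, {"angular": [0, 0, 0], "offset": [0, -3, 0], "grip": 0}, {"angular": [0, 0, 0], "offset": [0, -3, 0], "grip": 0}, {"angular": [0, 0, 0], "offset": [0, 0, 0], "grip": 0}]'

```text
time_s: 9.25
position: [0.5591, -0.0128, 0.059]
eef_rot: [0.721, 0.693, 0.001, 0.001]
ft_force: [0.3, -0.4, 10.3]
gripper_width: 0.0001
```

Emit:
carry_out --plan '[{"angular": [0, 0, 0], "offset": [0, 0, -8], "grip": 0}, {"angular": [0, 0, 0], "offset": [0, 0, 0], "grip": 0}, {"angular": [0, 0, 0], "offset": [0, 12, 0], "grip": 0}, {"angular": [0, 0, 0], "offset": [0, 0, 0], "grip": 0}]'

```text
time_s: 9.65
position: [0.5715, -0.0133, 0.0652]
eef_rot: [0.721, 0.693, 0.0, 0.001]
ft_force: [0.4, 0.3, 0.4]
gripper_width: 0.0001
```

Run:
```python
from h import *
s=manip.state();print(s["time_s"],s["position"],s["ft_force"])
im,d=manip.get_image("side");im=im[:,:,::-1].copy();cs=manip.get_calibration("side")
yl=np.array([.0399,.9992,0]);xl=np.array([.9992,-.0399,0]);M=np.array([.5566,.0543,.0334])
for x in (.004,.008,.012,.016):
  T=M+xl*x-yl*.0665
  for q in proj(cs,[T-yl*.05]): print(x,q,(q-[220,150])*7)
print((proj(cs,[M+yl*.022])-[220,150])*7,'green end')
cv2.imwrite("pics/s5.png",cv2.resize(im[150:230,220:320],None,fx=7,fy=7,interpolation=2))
im,d=manip.get_image("wrist");cv2.imwrite("pics/w5.png",im[:,:,::-1])
```

```text
9.65 [ 0.57145475 -0.01325217  0.0651959 ] [0.42636475 0.2508959  0.35696695]
0.004 [274.03458698 209.20111424] [378.24210886 414.40779967]
0.008 [274.91667232 208.75497992] [384.41670621 411.28485942]
0.012 [275.79612294 208.31016596] [390.57286056 408.17116172]
0.016 [276.67294941 207.86666713] [396.71064584 405.06666994]
[[199.4343731  283.93380067]] green end
```

View pics/s5.png

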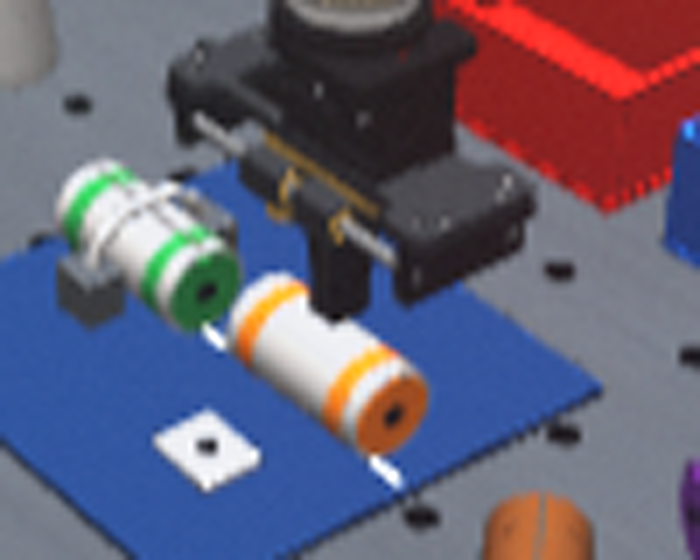

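View pics/w5.png

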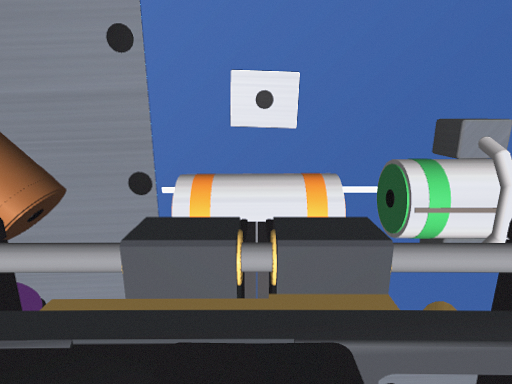

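Emit:
carry_out --plan '[{"angular": [0, 0, 0], "offset": [0, 0, 4], "grip": 0}, {"angular": [0, 0, 0], "offset": [0, 0, 4], "grip": 0}, {"angular": [0, 0, 0], "offset": [0, -3, 0], "grip": 0}, {"angular": [0, 0, 0], "offset": [0, -3, 0], "grip": 0}, {"angular": [0, 0, 0], "offset": [0, -3, 0], "grip": 0}, {"angular": [0, 0, 0], "offset": [0, -3, 0], "grip": 0}, {"angular": [0, 0, 0], "offset": [0, -3, 0], "grip": 0}, {"angular": [0, 0, 0], "offset": [0, -3, 0], "grip": 0}, {"angular": [0, 0, 0], "offset": [0, -3, 0], "grip": 0}, {"angular": [0, 0, 0], "offset": [0, 0, 0], "grip": 0}]'

```text
time_s: 10.75
position: [0.5503, -0.0122, 0.0589]
eef_rot: [0.721, 0.693, 0.001, 0.001]
ft_force: [-0.4, 0.3, 9.9]
gripper_width: 0.0002
```

Emit:
carry_out --plan '[{"angular": [0, 0, 0], "offset": [0, 0, -8], "grip": 0}, {"angular": [0, 0, 0], "offset": [0, 0, -30], "grip": 0}, {"angular": [0, 0, 0], "offset": [0, 0, -40], "grip": 0}, {"angular": [0, 0, 0], "offset": [-40, 0, -20], "grip": 0}, {"angular": [0, 0, 0], "offset": [-45, 0, 0], "grip": 0}, {"angular": [0, 0, 0], "offset": [-45, 0, 0], "grip": 0}, {"angular": [0, 0, 0], "offset": [-45, 0, 0], "grip": 0}, {"angular": [0, 0, 0], "offset": [-45, 0, 0], "grip": 0}, {"angular": [0, 0, 0], "offset": [-45, 0, 0], "grip": 0}, {"angular": [0, 0, 0], "offset": [-45, 0, 0], "grip": 0}]'

```text
time_s: 11.75
position: [0.536, -0.3233, 0.1551]
eef_rot: [0.721, 0.693, -0.0, -0.001]
ft_force: [0.4, 0.3, 0.4]
gripper_width: 0.0004
```

```bash
cat > chk.py <<'E'
import sys
from h import *
n=sys.argv[1]
s=manip.state();print(s["time_s"],s["position"],s["ft_force"])
im,_=manip.get_image("top");im=im[:,:,::-1].copy();cal=manip.get_calibration("top")
hsv=cv2.cvtColor(im,cv2.COLOR_BGR2HSV)
yl=np.array([.0399,.9992]);xl=np.array([.9992,-.0399]);M=np.array([.5566,.0543])
def f(lo,hi,u0,u1,v0,v1,nm):
    o=(hsv[...,0]>lo)&(hsv[...,0]<hi)&(hsv[...,1]>90)&(hsv[...,2]>90);k=np.zeros_like(o);k[v0:v1,u0:u1]=1;o&=k
    ys,xs=np.nonzero(o);W=world(cal,np.c_[xs,ys],.045)[:,:2]
    r=cv2.minAreaRect((W*1000).astype(np.float32));d=np.array(r[0])/1000-M
    dm=W.mean(0)-M
    print(nm,len(xs),"rect",d@xl,d@yl,r[1:],"mean",dm@xl,dm@yl)
    if nm=="orange":
        for a in (W[:,1]<W[:,1].mean(),W[:,1]>W[:,1].mean()): e=W[a].mean(0)-M;print("band",e@xl,e@yl)
f(3,22,245,300,150,230,"orange");f(45,85,205,250,175,205,"green")
cv2.imwrite(f"pics/top{n}.png",cv2.resize(im[140:245,195:305],None,fx=5,fy=5))
im,d=manip.get_image("side");cv2.imwrite(f"pics/s{n}.png",cv2.resize(im[150:230,220:320,::-1],None,fx=7,fy=7,interpolation=2))
E
python3 chk.py 6
```

```text
11.75 [ 0.53603921 -0.32329698  0.15510429] [0.43218817 0.31383846 0.41818252]
orange 129 rect -0.0017079620338439567 -0.06678226670532227 ((79.49603271484375, 47.19354248046875), 87.41060638427734) mean -0.001858796487097116 -0.06708299073133303
band -0.0022144114169612046 -0.10087721615304301
band -0.001497625073954008 -0.032760730537408814
green 99 rect -0.0009172527488708628 0.07208819536743162 ((78.70649719238281, 47.08820724487305), 87.42041015625) mean -0.0014480811209246012 0.07145698199262324
```

View pics/top6.png

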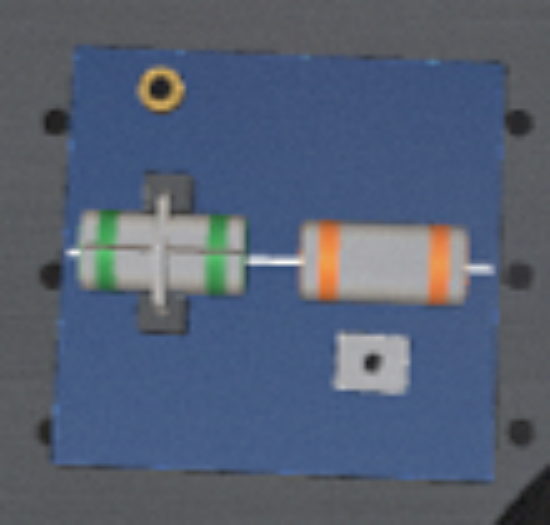

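View pics/s6.png

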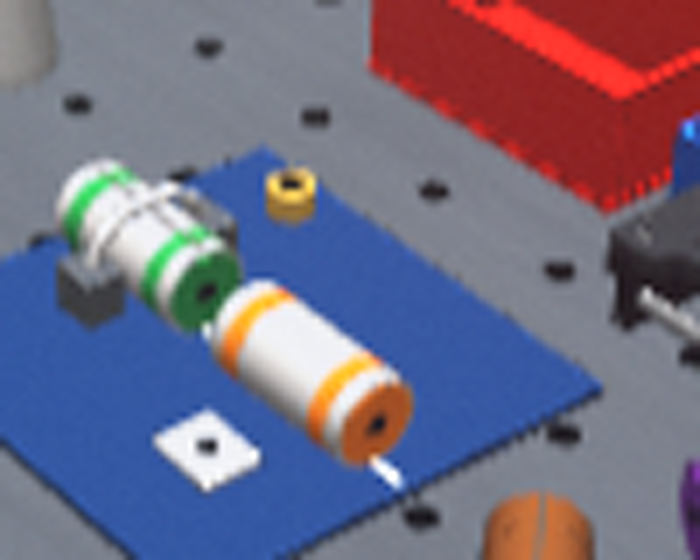

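```bash
python3 -c "
from cell import manip
print(manip.state()['dq'].round(3)); print(manip.hand_in())"
```

```text
[ 0.069 -0.022  0.077  0.055  0.035  0.037]
the job is handed in; nothing more can be done
None
```

I rolled the orange tube onto the white line in five light strokes with the closed fingertips on top. The readings between moves showed about 8–11 N of press, well under the 40 N limit. I then lifted clear, moved the arm aside and handed in at about 12 s.

The last top-camera check, in the line's frame:

| Check | Measured | Limit |
|---|---|---|
| Offset across the line | about -1.8 mm | ±6 mm |
| Offset from the green tube (same measurement) | within about 1 mm | none given |
| Position along the line | -67 mm (it started at about -66.5 mm) | -45 to -90 mm |
| Angle to the line | about 0.01 rad | 0.1 rad |
| Roll, worked out from about 57–59 mm of travel | about 2.2 rad | more than 1.1 rad |

- **Rolling, not sliding:** the seam on the tube turned as it went, so it rolled. The roll angle itself is inferred from the distance moved, not measured directly.
- **Bystanders:** the tab and bung looked unmoved in the last pictures. I did not re-measure the cones, brush, wrench or jar; the arm stayed well above the cones on the way in and away from the others.
- **Disagreements:** the side camera read about 1 pixel (roughly 2 mm) off the top camera before I corrected against the green tube. No check failed.

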